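# Pin the spring clip's hinge and hold it gaping around the recipe card

### The job

The hinge pin of the white spring clip has worked its way up: push it fully home before you squeeze the clip. Then pick the clip up by squeezing its two tails together and bring the wide-open jaws around the near upright edge of the recipe card, about halfway up, level and with the card between the jaws but touching neither, so that I can slip the shopping list in beside the card. Finish while still holding the clip open there; do not shift the card's stand, and leave the other things where they are.

Things in the scene. Friction and masses are not known exactly. Their poses are not given: they have to be found in the camera images.
- clip: white plastic spring clip like a big clothes peg, 118 mm long, 30 mm high, 110 g, lying on its side: left (+y) and right half, hinged on an upright steel pin. Origin: on the hinge axis at the underside. The frame is the LEFT half's: x from the hinge to the jaws, z up along the pin. Tails reach back to x = -58 mm, lips forward to +57 mm; shut, the lips meet on the x axis
- clip_jaw (a joint): opening angle (rad): 0 = shut, 0.42 = fully open (stop; 22 mm between the lips, 19 mm halfway in). A spring shuts it: squeezing the tails takes about 4 N to start, 11 N to hold fully open. Squeezed evenly, each half turns by half of it, so the clip's middle line lies clockwise (from above) of clip's x axis by half this angle
- clip_pin (a joint): how far the hinge pin stands proud (m): 0 = seated, its head resting on the upper eye of the clip; starts 12 to 18 mm up. It goes straight down with about 5 N of friction and stays where it is left
- pin_head (a point): centre of the top of the pin's round steel head (13 mm across, 4 mm high). Seated, it is 34 mm above the clip's underside, 4 mm above the clip's upper side
- tip_left (a point): on the inner face of the left half's jaw lip, 54 mm ahead of the hinge, at half the clip's height (15 mm)
- tip_right (a point): the same point on the right half's jaw lip; the two meet when the clip is shut
- tail_left (a point): on the outer face of the left tail where it is best squeezed: 40 mm behind the hinge, at half the clip's height (15 mm). Pads may cover 20 to 58 mm behind the hinge. The tails splay outwards to the rear: shut, 46 mm over the outer faces at their ends, 39 mm at this point; squeezed fully they are parallel, 21 mm over the outer faces
- tail_right (a point): the same point on the outer face of the right tail
- card_stand: white recipe card (148 mm long, 105 mm high, 3 mm thick, stiff) upright in a slotted wooden block (110 x 49 x 22 mm), top 119 mm above the worktop, ends 19 mm past the block. Loose, 0.45 kg. Origin: under the middle of the block. x runs along the card from its near edge (x = -74 mm, towards the robot) to its far edge, y across its thickness, z up
- card_edge (a point): point on the card's near upright edge, at half its thickness, 75 mm above the worktop (about halfway up); the edge is free from 14 to 119 mm. Axes as card_stand
- honey: bystander: honey jar with screw lid, 65 mm across, 100 mm high; origin at its underside
- kitchen_timer: bystander: round wind-up kitchen timer, 63 mm across, 48 mm high; origin at its underside
- drinking_glass: bystander: glass tumbler, 80 mm across, 91 mm high; origin at its underside
- flat_tin: bystander: flat rectangular tin, 63 x 105 mm, 26 mm high; origin at its underside
Not all that is in view belongs to the job. Of the things like the clip, leave any that is orange; of the rest the larger one is meant.

How it is judged:
By the outcome, as a careful person would: the job done as asked, in the order asked, and still so for the second after the job is handed in, while the arm keeps its last pose, push and grip.
It also fails if it takes over 51 s, if anything falls off the work surface, if the arm or the gripper's body presses on something with over 40 N, if the wrist force passes 120 N, or if a joint passes its speed limit or range.

### The arm

A 7-joint arm with a two-finger parallel gripper is mounted at the origin on a cart in front of the work surface, level with it; the furniture and walls round the work are solid. World frame = base frame: x ahead of the robot, y to its left, z up, the work surface at z = 0. Lengths are in m, angles in rad, forces in N, time in s.
With the tool pointing down it reaches from about 0.4 to 0.85 m from the base axis. Payload 4.5 kg.
Tool frame: the origin (TCP) lies midway between the tips of the shut fingers; the grasp point (between the pads) lies 19 mm behind it; z points along the fingers, y is the line along which they close (so a half turn about z gives the same grasp; the last joint's range is limited). The gripper opens to 88 mm and grips with 3 to 60 N. Pads are 18 mm wide; open, the fingers measure 123 mm over their backs; the gripper's body (75 mm by 187 mm) begins 45 mm behind the grasp point.
Start: joints at [1.326, 0.689, -0.195, 1.565, 0.157, 0.902, -0.215], TCP at [0.172, -0.601, 0.239] pointing down, gripper open.
Joint ranges: [-3.01, 3.01], [-0.46, 2.08], [-1.47, 1.51], [0.13, 2.56], [-1, 4.14], [0.04, 2.09], [-2.66, 2.66]. Speed limits (rad/s): [2.57, 2.57, 3.14, 3.14, 3.14, 3.14, 3.14].

### API

Orientations are given as a unit quaternion [x, y, z, w].
In Python, from plant import r gives the robot as it stands.
- The arm moves only by the tool carry_out, never from a script. Its argument "plan" is a list of rows, each an object with "rot": the turn, a rotation vector about the tool's x, y, z in rad, a list of three; "xyz": the shift along the tool's x, y, z in m, a list of three; "grip": the closure in counts, from 0 (fully open) to 255 (shut). In form: [{"rot": [wx, wy, wz], "xyz": [dx, dy, dz], "grip": grip}, ...]. A call has 1 to 8 rows; each row is the pose to reach, as a shift and turn from the pose commanded when the call began, along the tool's axes at that moment; what a row does not reach only later rows make up. A row lasts 1/12 s, in which the tool goes at most 41.7 mm and 7.16 degrees, less where a joint would pass 70% of its speed; a pose out of reach is approached as far as the arm can. A call with a gripper value outside its range is refused whole. The fingers move at their own pace and stop on an object; "squeeze" is the grip in N (left out, the last holds). Time passes only in rows, so rows that repeat a pose let the fingers close. It gives the time, the measured TCP pose, the force, the opening and the grip force at its end, in the units of the state.
- r.get_state(): the state, without advancing time (a new reading comes with each control period).
- r.snapshot(name): name is "scene" or "top"; returns the picture (384x512x3 uint8, red, green, blue); there is no depth.
- r.camera_params(name): a dict with "fx", "fy", "cx", "cy" (pixels), "position" and "attitude" of the camera in the world. Camera axes: x right, y down, z forward; pixel columns grow to the right and rows downward; lengths in m; the calibration is good to about 2 mm. A picture is of the moment at which its call begins. camera_params takes no time and is no camera call.
- r.finish_job(): hands the job in; it is judged then, once.
The state is a dict: "clock": time; "q": joint angles; "qd": joint speeds; "joint_torque": joint torques, N m; "tool_pos": TCP position; "eef_rot": TCP orientation; "contact_force": force on the tool from outside, world axes, zero at the start; "moment": the same for the moment, N m; "opening": opening from 0.0 (shut) to 1.0 (fully open); "finger_force": force on a finger pad.
Only numpy, scipy, OpenCV 4.12 (cv2) and the standard library are available. Lean on these libraries where they do the work, as an engineer would, in place of code of your own. Each camera call takes 0.05 s, during which the arm holds its last target. There are 200 camera calls.

## Working session

There is one attempt and no reset: what is moved stays moved. The work goes in short steps, Python scripts to look and compute and a tool call to move; the robot and the scene stay as the last step left them, time stands still between calls to the robot, and variables do not carry over. Pictures are saved under pics/ and viewed, at most 10 in all, crops included, and the job is handed in when it is done.

Besides the shell and the picture viewer there is one more tool, called as a command line: name --argument value ..., lists and objects as JSON in quotes. carry_out: Moves the arm, as the interface text tells. Its arguments: {"type":"object","properties":{"plan":{"type":"array"},"squeeze":{"type":"number"}},"required":["plan"]}

```bash
mkdir -p pics; ls; python3 - <<'E'
from plant import r
import cv2
for n in("scene","top"):
    im=r.snapshot(n); cv2.imwrite(f"pics/{n}0.png",cv2.resize(im[:,:,::-1],(768,576),interpolation=cv2.INTER_CUBIC)); cv2.imwrite(f"{n}0.png",im[:,:,::-1])
    print(n,r.camera_params(n))
print(r.get_state())
E
```

```text
pics
scene {'fx': 393.25298308326, 'fy': 393.25298308326, 'cx': 250.8600537973913, 'cy': 190.47228886841648, 'position': array([-0.03269948,  0.47045928,  0.4945104 ]), 'attitude': array([-0.35486605,  0.76746689, -0.48720077,  0.21840345])}
top {'fx': 460.1606305979403, 'fy': 460.1606305979403, 'cx': 251.54718126760488, 'cy': 193.9849100771116, 'position': array([ 0.4070795 , -0.12115102,  1.36855271]), 'attitude': array([-0.70110222,  0.70700339, -0.07080748,  0.05990139])}
{'clock': 0.1, 'q': array([ 1.32584418,  0.68988375, -0.19450617,  1.5662365 ,  0.15730912,
        0.9025164 , -0.21513829]), 'qd': array([ 1.19478679e-03, -4.12932147e-04, -1.67711777e-04, -3.77866533e-03,
        1.69643970e-04, -8.79381198e-05,  1.16721191e-03]), 'joint_torque': array([-3.20744482e-03, -5.28492880e+01, -1.27143893e+00, -1.53837669e+01,
       -5.25742129e-02,  1.93712483e-03,  5.19556784e-05]), 'tool_pos': array([ 0.17176272, -0.60034109,  0.23800104]), 'eef_rot': array([ 9.90300271e-01,  1.38941317e-01, -1.84055216e-04, -8.05844992e-04]), 'contact_force': array([-0.03732327, -0.6889599 ,  0.4954483 ]), 'moment': array([-0.04616163, -0.0449494 , -0.01278483]), 'finger_force': 0.0, 'opening': 1.0015416020292345}
```

View pics/scene0.png

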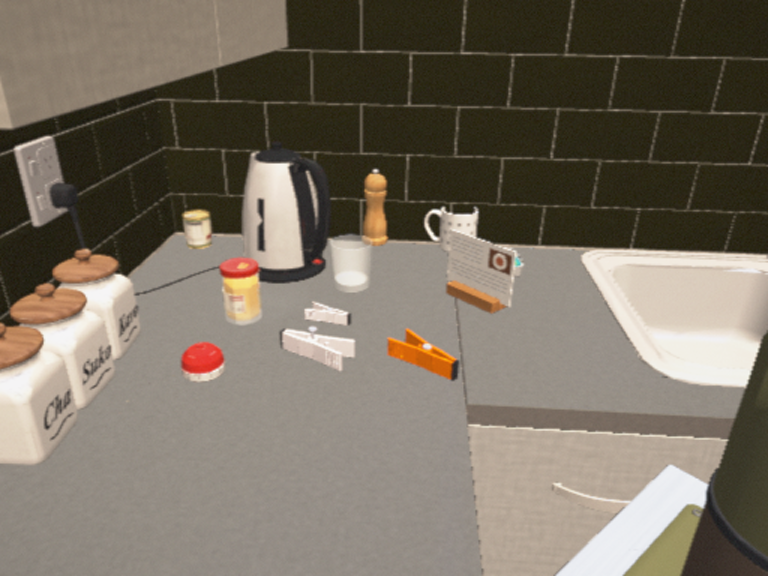

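View pics/top0.png

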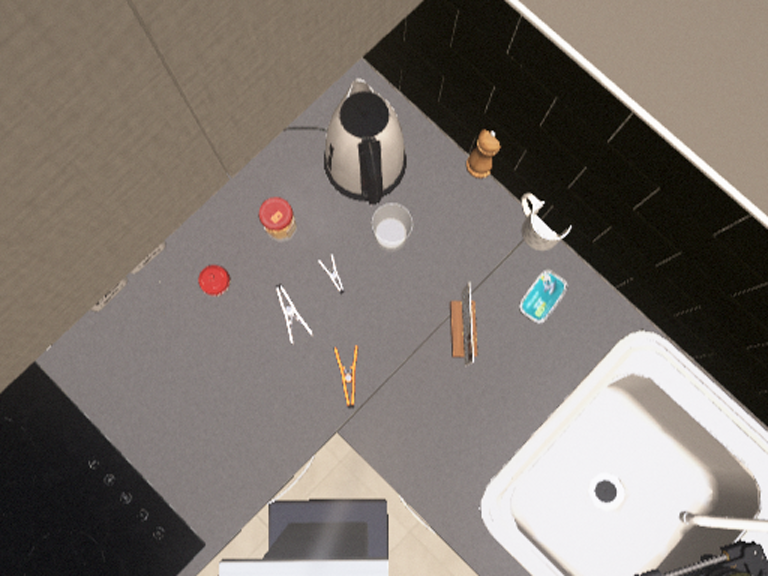

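Top view (1.5× zoom): the large white clip's pin is near (290,313), its jaws point to (280,287), and its tails are at (292,342) and (311,335). The card runs from (470,362) to (470,283). The scene view shows the raised pin head at (312,330). Next I'll look at enlarged crops.

```bash
python3 - <<'E'
import cv2,numpy as np
t=cv2.imread("top0.png");s=cv2.imread("scene0.png")
f=lambda im,x,y,w,h,k:cv2.resize(im[y:y+h,x:x+w],(w*k,h*k),interpolation=cv2.INTER_CUBIC)
a=f(t,175,180,44,56,9); b=f(t,290,180,40,66,7)
c=np.zeros((590,790,3),np.uint8)
c[:504,:396]=a; c[:462,400:680]=b
cv2.imwrite("pics/ct.png",c)
c=np.zeros((590,790,3),np.uint8)
c[:300,:480]=f(s,180,210,80,50,6)[:300]; c[304:304+280,:280]=f(s,290,145,70,70,4)
cv2.imwrite("pics/cs.png",c)
E
```

```text
(no output)
```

View pics/ct.png

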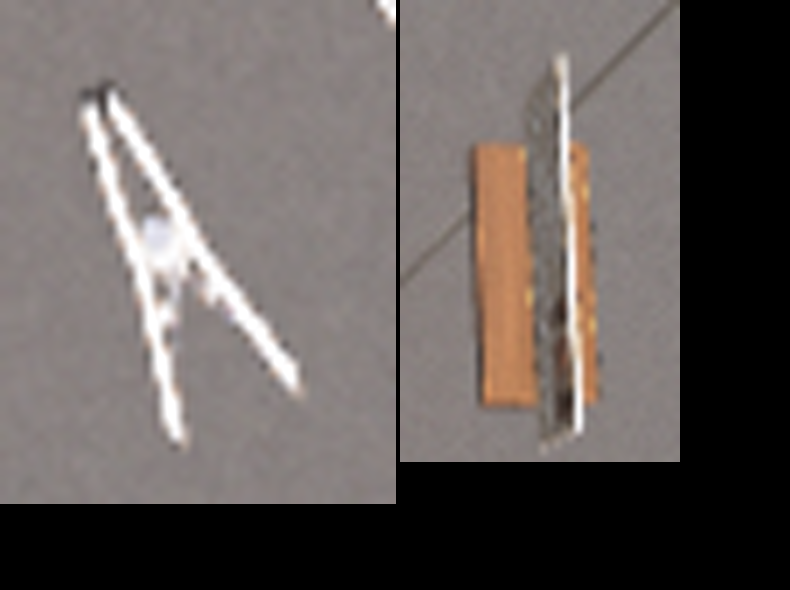

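View pics/cs.png

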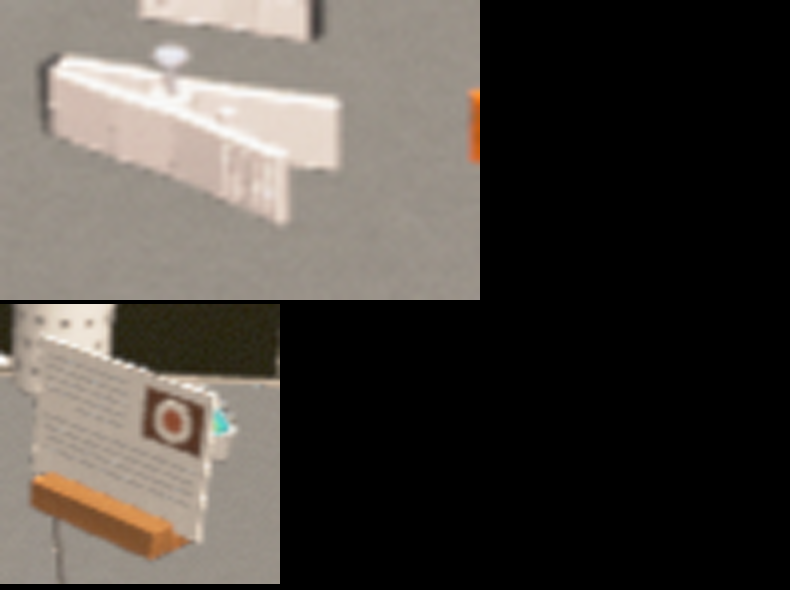

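Crops: in the top view the lips are at (98,92), pin head (160,240), tail ends (180,443) and (300,390), and the card's top edge runs from (578,432) to (560,58). In the scene crop the pin head is at (171,52), clearly raised, the tail top corners are at (288,153) and (338,98), and the jaw end is at (58,62). The card's near top corner is at (215,395).

```bash
cat > h.py <<'E'
import numpy as np
from plant import r
from scipy.spatial.transform import Rotation as R
def ray(cam,p):
    c=r.camera_params(cam); d=R.from_quat(c["attitude"]).apply([(p[0]-c["cx"])/c["fx"],(p[1]-c["cy"])/c["fy"],1]); return c["position"],d
def at_z(cam,p,z):
    o,d=ray(cam,p); return o+d*(z-o[2])/d[2]
def tri(p,q):
    o,d=ray("top",p);o2,d2=ray("scene",q)
    A=np.array([d,-d2]).T; s=np.linalg.lstsq(A,o2-o,rcond=None)[0]
    a,b=o+d*s[0],o2+d2*s[1]; return (a+b)/2,np.linalg.norm(a-b)
def crop(u,v,x0,y0,k): return (x0+(u+.5)/k-.5,y0+(v+.5)/k-.5)
E
python3 - <<'E'
from h import *
np.set_printoptions(precision=4,suppress=True)
T=lambda u,v:crop(u,v,175,180,9); C=lambda u,v:crop(u-400,v,290,180,7)
S=lambda u,v:crop(u,v,180,210,6); K=lambda u,v:crop(u,v-304,290,145,4)
for n,a,b,z in[("lip",T(98,92),S(57,62),.03),("pin",T(160,240),S(171,52),.049),("tailL",T(178,443),S(288,153),.03),("tailR",T(300,390),S(338,98),.03),("cardN",C(578,432),K(215,397),.119),("cardF",C(560,58),K(43,337),.119)]:
    print(n,*tri(a,b),"top",at_z("top",a,z)," scene",at_z("scene",b,z))
E
```

```text
lip [0.6706 0.0513 0.0324] 0.0018904574785394395 top [0.6717 0.0523 0.03  ]  scene [0.6734 0.0486 0.03  ]
pin [0.6196 0.0297 0.051 ] 0.0019210528540521967 top [0.6192 0.0292 0.049 ]  scene [0.6233 0.0283 0.049 ]
tailL [0.5554 0.0243 0.0348] 0.0006253489885113106 top [0.5557 0.0246 0.03  ]  scene [0.5618 0.0199 0.03  ]
tailR [ 0.5728 -0.0143  0.0353] 0.002399004601439817 top [ 0.5727 -0.0147  0.03  ]  scene [ 0.5809 -0.0192  0.03  ]
cardN [ 0.5096 -0.3119  0.1214] 0.0018353055808897742 top [ 0.5091 -0.3128  0.119 ]  scene [ 0.5138 -0.3163  0.119 ]
cardF [ 0.6568 -0.3106  0.1203] 6.929779089372095e-05 top [ 0.6571 -0.3108  0.119 ]  scene [ 0.6592 -0.3133  0.119 ]
```

```bash
cat >> h.py <<'E'
def go(x,y,z,yaw):
    "delta in present tool axes to reach TCP xyz, tool pointing down, tool x at yaw"
    s=r.get_state(); q=R.from_quat(s["eef_rot"])
    t=R.from_euler("z",yaw)*R.from_euler("x",np.pi)
    print("t",round(s["clock"],2),"pos",s["tool_pos"].round(4),"F",s["contact_force"].round(1),"open",round(s["opening"],3),"ff",round(s["finger_force"],1))
    print("xyz",q.inv().apply(np.array([x,y,z])-s["tool_pos"]).round(4),"rot",(q.inv()*t).as_rotvec().round(4))
E
python3 -c "
from h import *
go(.619,.029,.2,.41)"
```

```text
t 0.1 pos [ 0.1718 -0.6003  0.238 ] F [-0.  -0.7  0.5] open 1.002 ff 0.0
xyz [ 0.6032 -0.4819  0.0387] rot [-0.0017  0.     -0.1312]
```

carry_out --plan '[{"rot": [0, 0, -0.13], "xyz": [0.603, -0.482, 0.039], "grip": 255}, {"rot": [0, 0, -0.13], "xyz": [0.603, -0.482, 0.039], "grip": 255}, {"rot": [0, 0, -0.13], "xyz": [0.603, -0.482, 0.039], "grip": 255}, {"rot": [0, 0, -0.13], "xyz": [0.603, -0.482, 0.039], "grip": 255}, {"rot": [0, 0, -0.13], "xyz": [0.603, -0.482, 0.039], "grip": 255}, {"rot": [0, 0, -0.13], "xyz": [0.603, -0.482, 0.039], "grip": 255}, {"rot": [0, 0, -0.13], "xyz": [0.603, -0.482, 0.039], "grip": 255}, {"rot": [0, 0, -0.13], "xyz": [0.603, -0.482, 0.039], "grip": 255}]' --squeeze 25

```text
clock: 0.77
tool_pos: [0.3654, -0.3277, 0.2217]
eef_rot: [0.979, 0.203, -0.0, -0.0]
contact_force: [0.8, -0.8, -0.5]
opening: 0.418
finger_force: 0.0
```

```bash
python3 -c "
from h import *
go(.619,.029,.2,.41);print(r.get_state()['q'])"
```

```text
t 0.77 pos [ 0.3654 -0.3277  0.2217] F [ 0.8 -0.8 -0.5] open 0.418 ff 0.0
xyz [ 0.3744 -0.2266  0.0217] rot [-0.0004  0.0002 -0.0015]
[ 0.76143105  0.54465971 -0.19243345  1.98079843  0.16865452  0.63157548
 -0.70263188]
```

carry_out --plan '[{"rot": [0, 0, 0], "xyz": [0.374, -0.226, 0.022], "grip": 255}, {"rot": [0, 0, 0], "xyz": [0.374, -0.226, 0.022], "grip": 255}, {"rot": [0, 0, 0], "xyz": [0.374, -0.226, 0.022], "grip": 255}, {"rot": [0, 0, 0], "xyz": [0.374, -0.226, 0.022], "grip": 255}, {"rot": [0, 0, 0], "xyz": [0.374, -0.226, 0.022], "grip": 255}, {"rot": [0, 0, 0], "xyz": [0.374, -0.226, 0.022], "grip": 255}, {"rot": [0, 0, 0], "xyz": [0.374, -0.226, 0.022], "grip": 255}, {"rot": [0, 0, 0], "xyz": [0.374, -0.226, 0.022], "grip": 255}]'

```text
clock: 1.43
tool_pos: [0.5584, -0.0563, 0.2048]
eef_rot: [0.979, 0.203, -0.0, 0.0]
contact_force: [1.5, -0.3, -0.6]
opening: 0.008
finger_force: 0.0
```

```bash
python3 -c "
from h import *
go(.619,.029,.1,.41)"
```

```text
t 1.43 pos [ 0.5584 -0.0563  0.2048] F [ 1.5 -0.3 -0.6] open 0.008 ff 0.0
xyz [ 0.0896 -0.0541  0.1047] rot [-0.0001  0.0008 -0.0009]
```

carry_out --plan '[{"rot": [0, 0, 0], "xyz": [0.09, -0.054, 0.0], "grip": 255}, {"rot": [0, 0, 0], "xyz": [0.09, -0.054, 0.05], "grip": 255}, {"rot": [0, 0, 0], "xyz": [0.09, -0.054, 0.105], "grip": 255}, {"rot": [0, 0, 0], "xyz": [0.09, -0.054, 0.125], "grip": 255}, {"rot": [0, 0, 0], "xyz": [0.09, -0.054, 0.125], "grip": 255}, {"rot": [0, 0, 0], "xyz": [0.09, -0.054, 0.125], "grip": 255}, {"rot": [0, 0, 0], "xyz": [0.09, -0.054, 0.125], "grip": 255}]'

```text
clock: 2.02
tool_pos: [0.618, 0.0271, 0.0791]
eef_rot: [0.979, 0.203, -0.001, -0.0]
contact_force: [-0.3, -0.7, 1.2]
opening: 0.008
finger_force: 0.0
```

```bash
python3 -c "
from h import *
import cv2
go(.619,.029,.06,.41)
f=lambda im,x,y,w,h,k:cv2.resize(im[y:y+h,x:x+w],(w*k,h*k),interpolation=cv2.INTER_CUBIC)
s=r.snapshot('scene')[:,:,::-1];cv2.imwrite('pics/p1.png',f(s,170,160,100,90,6))
c=r.camera_params('scene')
p=R.from_quat(c['attitude']).inv().apply(r.get_state()['tool_pos']-c['position']);print((p[0]/p[2]*c['fx']+c['cx']-170)*6,(p[1]/p[2]*c['fx']+c['cy']-160)*6)
"
```

```text
t 2.02 pos [0.618  0.0271 0.0791] F [-0.3 -0.7  1.2] open 0.008 ff 0.0
xyz [ 0.0017 -0.0014  0.0191] rot [-0.0006  0.0028 -0.0007]
235.7675003441762 278.2804481343482
```

View pics/p1.png

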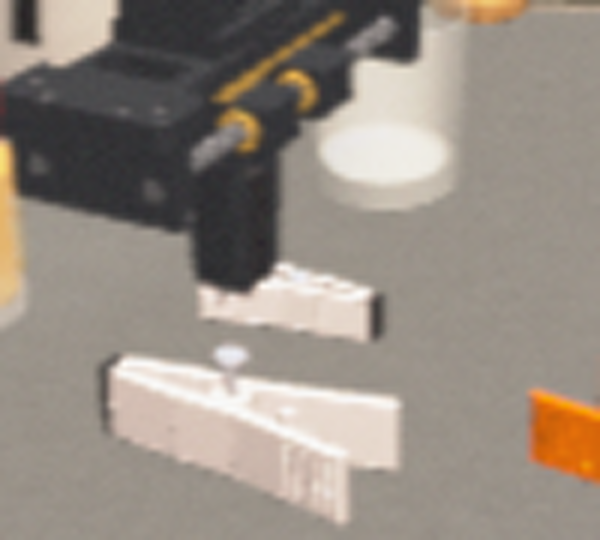

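Finger tips are at about (236,280), directly above the pin head at (231,354). I'll push down.

carry_out --plan '[{"rot": [0, 0, 0], "xyz": [0.0015, -0.0015, 0.01], "grip": 255}, {"rot": [0, 0, 0], "xyz": [0.0015, -0.0015, 0.02], "grip": 255}, {"rot": [0, 0, 0], "xyz": [0.0015, -0.0015, 0.027], "grip": 255}, {"rot": [0, 0, 0], "xyz": [0.0015, -0.0015, 0.031], "grip": 255}, {"rot": [0, 0, 0], "xyz": [0.0015, -0.0015, 0.034], "grip": 255}, {"rot": [0, 0, 0], "xyz": [0.0015, -0.0015, 0.037], "grip": 255}, {"rot": [0, 0, 0], "xyz": [0.0015, -0.0015, 0.04], "grip": 255}, {"rot": [0, 0, 0], "xyz": [0.0015, -0.0015, 0.042], "grip": 255}]'

```text
clock: 2.73
tool_pos: [0.6194, 0.0287, 0.0382]
eef_rot: [0.979, 0.203, -0.0, 0.0]
contact_force: [-1.9, -1.2, 4.0]
opening: 0.009
finger_force: 2.5
```

carry_out --plan '[{"rot": [0, 0, 0], "xyz": [0, 0, 0.002], "grip": 255}, {"rot": [0, 0, 0], "xyz": [0, 0, 0.003], "grip": 255}, {"rot": [0, 0, 0], "xyz": [0, 0, 0.004], "grip": 255}, {"rot": [0, 0, 0], "xyz": [0, 0, 0.005], "grip": 255}, {"rot": [0, 0, 0], "xyz": [0, 0, 0.005], "grip": 255}]'

```text
clock: 3.15
tool_pos: [0.6195, 0.0287, 0.0342]
eef_rot: [0.979, 0.203, -0.0, 0.0]
contact_force: [-4.8, -2.0, 13.0]
opening: 0.003
finger_force: 6.3
```

carry_out --plan '[{"rot": [0, 0, 0], "xyz": [0, 0, 0.001], "grip": 255}, {"rot": [0, 0, 0], "xyz": [0, 0, 0.002], "grip": 255}, {"rot": [0, 0, 0], "xyz": [0, 0, 0.002], "grip": 255}]'

```text
clock: 3.4
tool_pos: [0.6197, 0.0286, 0.0339]
eef_rot: [0.979, 0.203, 0.0, 0.0]
contact_force: [-8.0, -1.6, 24.9]
opening: 0.003
finger_force: 12.6
```

Force rises steeply at z = 34 mm, so the pin is seated. Next I back off, open, and look.

carry_out --plan '[{"rot": [0, 0, 0], "xyz": [0, 0, -0.02], "grip": 255}, {"rot": [0, 0, 0], "xyz": [0, 0, -0.05], "grip": 255}, {"rot": [0, 0, 0], "xyz": [-0.02, 0, -0.08], "grip": 20}, {"rot": [0, 0, 0], "xyz": [-0.04, 0, -0.1], "grip": 20}, {"rot": [0, 0, 0], "xyz": [-0.04, 0, -0.1], "grip": 20}, {"rot": [0, 0, 0], "xyz": [-0.04, 0, -0.1], "grip": 20}, {"rot": [0, 0, 0], "xyz": [-0.04, 0, -0.1], "grip": 20}]'

```text
clock: 3.98
tool_pos: [0.5838, 0.0138, 0.1305]
eef_rot: [0.979, 0.203, 0.001, -0.0]
contact_force: [0.3, -0.1, 0.2]
opening: 0.358
finger_force: 0.0
```

```bash
python3 -c "
from h import *
import cv2
go(.582,.013,.06,.41)
f=lambda im,x,y,w,h,k:cv2.resize(im[y:y+h,x:x+w],(w*k,h*k),interpolation=cv2.INTER_CUBIC)
s=r.snapshot('scene')[:,:,::-1];cv2.imwrite('pics/p2.png',f(s,180,170,80,90,6))
"
```

```text
t 3.98 pos [0.5838 0.0138 0.1305] F [ 0.3 -0.1  0.2] open 0.358 ff 0.0
xyz [-0.002   0.0001  0.0705] rot [-0.0003 -0.0011 -0.0007]
```

View pics/p2.png

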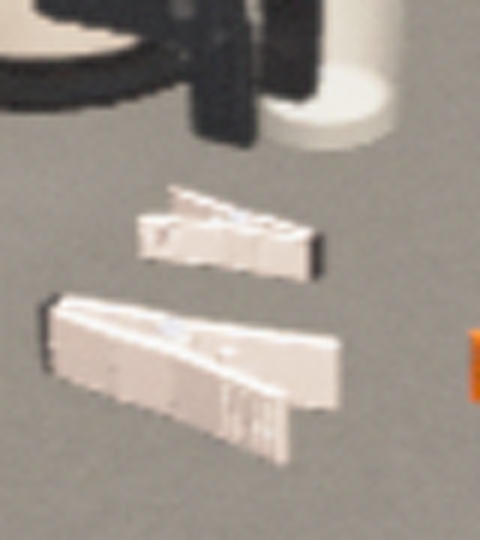

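Pin head now sits flush at (170,327) and the clip has not moved. Descending over the tails.

carry_out --plan '[{"rot": [0, 0, 0], "xyz": [-0.002, 0, 0.03], "grip": 20}, {"rot": [0, 0, 0], "xyz": [-0.002, 0, 0.055], "grip": 20}, {"rot": [0, 0, 0], "xyz": [-0.002, 0, 0.08], "grip": 20}, {"rot": [0, 0, 0], "xyz": [-0.002, 0, 0.105], "grip": 20}, {"rot": [0, 0, 0], "xyz": [-0.002, 0, 0.12], "grip": 20}, {"rot": [0, 0, 0], "xyz": [-0.002, 0, 0.125], "grip": 20}, {"rot": [0, 0, 0], "xyz": [-0.002, 0, 0.125], "grip": 20}, {"rot": [0, 0, 0], "xyz": [-0.002, 0, 0.125], "grip": 20}]'

```text
clock: 4.7
tool_pos: [0.5815, 0.0128, 0.0057]
eef_rot: [0.979, 0.203, -0.0, -0.0]
contact_force: [-0.2, 0.7, 0.2]
opening: 0.924
finger_force: 0.0
```

carry_out --plan '[{"rot": [0, 0, 0], "xyz": [0, 0, 0], "grip": 255}, {"rot": [0, 0, 0], "xyz": [0, 0, 0], "grip": 255}, {"rot": [0, 0, 0], "xyz": [0, 0, 0], "grip": 255}, {"rot": [0, 0, 0], "xyz": [0, 0, 0], "grip": 255}, {"rot": [0, 0, 0], "xyz": [0, 0, 0], "grip": 255}, {"rot": [0, 0, 0], "xyz": [0, 0, 0], "grip": 255}, {"rot": [0, 0, 0], "xyz": [0, 0, 0], "grip": 255}, {"rot": [0, 0, 0], "xyz": [0, 0, 0], "grip": 255}]' --squeeze 25

```text
clock: 5.37
tool_pos: [0.5812, 0.0121, 0.0064]
eef_rot: [0.979, 0.203, 0.0, 0.0]
contact_force: [0.2, 0.1, 3.1]
opening: 0.336
finger_force: 6.6
```

carry_out --plan '[{"rot": [0, 0, 0], "xyz": [0, 0, 0], "grip": 255}, {"rot": [0, 0, 0], "xyz": [0, 0, 0], "grip": 255}, {"rot": [0, 0, 0], "xyz": [0, 0, 0], "grip": 255}, {"rot": [0, 0, 0], "xyz": [0, 0, 0], "grip": 255}]'

```text
clock: 5.7
tool_pos: [0.5813, 0.0124, 0.0065]
eef_rot: [0.979, 0.203, 0.0, 0.0]
contact_force: [-2.0, -0.6, 5.3]
opening: 0.236
finger_force: 25.0
```

Opening is 20.8 mm, so the clip is fully squeezed open. Lifting.

carry_out --plan '[{"rot": [0, 0, 0], "xyz": [0, 0, -0.01], "grip": 255}, {"rot": [0, 0, 0], "xyz": [0, 0, -0.03], "grip": 255}, {"rot": [0, 0, 0], "xyz": [0, 0, -0.06], "grip": 255}, {"rot": [0, 0, 0], "xyz": [0, 0, -0.09], "grip": 255}, {"rot": [0, 0, 0], "xyz": [0, 0, -0.12], "grip": 255}, {"rot": [0, 0, 0], "xyz": [0, 0, -0.14], "grip": 255}, {"rot": [0, 0, 0], "xyz": [0, 0, -0.14], "grip": 255}]'

```text
clock: 6.28
tool_pos: [0.5839, 0.0126, 0.1507]
eef_rot: [0.979, 0.203, 0.004, 0.0]
contact_force: [0.4, -0.1, -1.5]
opening: 0.234
finger_force: 25.0
```

```bash
python3 -c "
from h import *
go(.39,-.312,.147,0.0)"
```

```text
t 6.28 pos [0.5839 0.0126 0.1507] F [ 0.4 -0.1 -1.5] open 0.234 ff 25.0
xyz [-0.3069  0.2209  0.0018] rot [ 0.0009 -0.0082  0.4085]
```

carry_out --plan '[{"rot": [0, 0, 0.04], "xyz": [-0.015, 0.011, 0], "grip": 255}, {"rot": [0, 0, 0.08], "xyz": [-0.04, 0.029, 0], "grip": 255}, {"rot": [0, 0, 0.12], "xyz": [-0.065, 0.047, 0], "grip": 255}, {"rot": [0, 0, 0.16], "xyz": [-0.09, 0.065, 0], "grip": 255}, {"rot": [0, 0, 0.2], "xyz": [-0.115, 0.083, 0], "grip": 255}, {"rot": [0, 0, 0.24], "xyz": [-0.14, 0.101, 0], "grip": 255}, {"rot": [0, 0, 0.28], "xyz": [-0.165, 0.119, 0], "grip": 255}, {"rot": [0, 0, 0.32], "xyz": [-0.19, 0.137, 0], "grip": 255}]'

```text
clock: 6.95
tool_pos: [0.4598, -0.1897, 0.1455]
eef_rot: [0.999, 0.044, -0.001, -0.0]
contact_force: [0.1, -0.1, -0.7]
opening: 0.229
finger_force: 25.0
```

```bash
python3 -c "
from h import *
go(.39,-.312,.147,0.0)"
```

```text
t 6.95 pos [ 0.4598 -0.1897  0.1455] F [ 0.1 -0.1 -0.7] open 0.229 ff 25.0
xyz [-0.0802  0.1158 -0.0015] rot [-0.0005  0.0015  0.0872]
```

carry_out --plan '[{"rot": [0, 0, 0.03], "xyz": [-0.018, 0.026, 0], "grip": 255}, {"rot": [0, 0, 0.06], "xyz": [-0.036, 0.052, 0], "grip": 255}, {"rot": [0, 0, 0.087], "xyz": [-0.054, 0.078, 0], "grip": 255}, {"rot": [0, 0, 0.087], "xyz": [-0.07, 0.1, 0], "grip": 255}, {"rot": [0, 0, 0.087], "xyz": [-0.08, 0.116, 0], "grip": 255}, {"rot": [0, 0, 0.087], "xyz": [-0.08, 0.116, 0], "grip": 255}, {"rot": [0, 0, 0.087], "xyz": [-0.08, 0.116, 0], "grip": 255}]'

```text
clock: 7.53
tool_pos: [0.3909, -0.312, 0.1455]
eef_rot: [1.0, -0.0, -0.001, -0.0]
contact_force: [-0.1, 0.6, -0.7]
opening: 0.234
finger_force: 25.0
```

```bash
python3 -c "
from h import *
import cv2
go(.39,-.312,.067,0.0)
f=lambda im,x,y,w,h,k:cv2.resize(im[y:y+h,x:x+w],(w*k,h*k),interpolation=cv2.INTER_CUBIC)
c=np.zeros((510,796,3),np.uint8)
t=r.snapshot('top')[:,:,::-1];s=r.snapshot('scene')[:,:,::-1]
c[:510,:390]=f(t,275,175,65,85,6);c[:510,394:394+400]=f(s,270,130,80,102,5)
cv2.imwrite('pics/p3.png',c)
"
```

```text
t 7.53 pos [ 0.3909 -0.312   0.1455] F [-0.1  0.6 -0.7] open 0.234 ff 25.0
xyz [-0.0008  0.0001  0.0785] rot [-0.0006  0.0011 -0.0008]
```

View pics/p3.png

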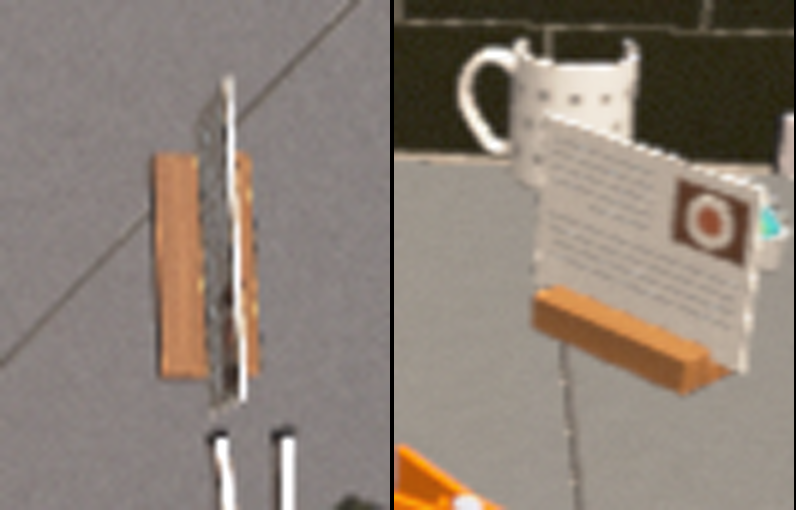

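The top crop shows the open jaws, with lip ends at (219,437) and (286,437), just short of the card's near edge at (242,402). I'll measure both lines numerically.

```bash
cat > m.py <<'E'
from h import *
def meas(rc,rl,cl,crr,zc=.119,zl=.169):
    g=r.snapshot('top').min(2).astype(float)
    def line(rows,c0,c1,z):
        P=[]
        for v in rows:
            w=np.clip(g[v,c0:c1]-190,0,None)
            if w.sum()>20: P.append(at_z('top',((w*np.arange(c0,c1)).sum()/w.sum(),v),z)[:2])
        P=np.array(P);f=np.polyfit(P[:,0],P[:,1],1);return P,f,np.std(P[:,1]-np.polyval(f,P[:,0]))
    for n,a in(("card",line(rc,305,322,zc)),("L",line(rl,*cl,zl)),("R",line(rl,*crr,zl))):
        P,f,s=a;print(n,"x",P[[0,-1],0].round(4),"y",P[[0,-1],1].round(4),"slope",f[0].round(4),"res",s.round(4),len(P))
E
python3 -c "
from m import *
meas(range(190,241),range(248,260),(305,317),(318,328))
for p in((219,430),(286,430)): print(at_z('top',crop(*p,275,175,6),.169))
g=r.snapshot('top').min(2);print(g[244:264,306:328])"
```

```text
card x [0.6454 0.5126] y [-0.312  -0.3129] slope 0.0151 res 0.0006 42
L x [0.4877 0.4593] y [-0.2933 -0.296 ] slope 0.0895 res 0.0003 12
R x [0.4874 0.4591] y [-0.3214 -0.3203] slope -0.0414 res 0.0 12
[ 0.49220352 -0.29442003  0.169     ]
[ 0.49195064 -0.32354357  0.169     ]
[[126 127 127 124 143 129 125 124 127 131 128 128 128 128 130 128 129 126
  125 122 128 127]
 [126 126 125 106 108 109 126 125 122 126 129 125 127 128 104  94  99 128
  128 125 129 129]
 [125 125 105  64  73  70 127 126 129 128 127 128 125  93  62  53  53 116
  124 125 131 128]
 [126 129  66  59 184 188 133 128 128 127 128 129 126  61  62 231 234 132
  128 124 132 129]
 [126 128  89  85 248 250 141 124 128 131 129 126 126  90  89 253 254 148
  123 128 127 129]
 [127 128 113 101 247 253 147 120 125 127 124 125 129 105  97 253 252 144
  127 129 124 126]
 [129 128 116 102 209 253 157 125 128 123 125 129 126 101  95 253 247 142
  128 126 124 126]
 [130 129 126  99 154 253 153 125 126 128 126 128 129 101  95 253 247 139
  133 133 125 126]
 [125 125 125  99 132 253 181 129 129 129 128 130 131 103  99 253 246 137
  12
[... 338 characters left out ...]
3 124 128  98  73 253 246 138
  127 128 124 127]
 [124 128 129 112  99 247 253 142 128 128 125 128 127  96  75 253 246 139
  125 123 128 128]
 [125 129 128 113  99 208 253 159 128 126 127 131 125  97  75 253 247 140
  125 129 123 126]
 [126 125 130 122  94 170 253 163 131 128 127 126 123  95  82 253 247 136
  123 124 125 124]
 [128 126 124 127 103 144 253 195 132 127 127 125 128  96  95 253 238 135
  125 128 125 129]
 [129 125 123 132 113  89 253 238 139 128 126 125 124  96 113 253 198 128
  125 121 127 109]
 [126 127 129 128 113  96 253 251 142 127 128 125 120  98 115 253 169 129
  127 124 116  66]
 [122 125 125 132 112 110 248 253 136 119 178 176 143  99 155 253 169 128
  129 127  76  41]]
```

carry_out --plan '[{"rot": [0, 0, 0.01], "xyz": [-0.001, 0.005, 0.015], "grip": 255}, {"rot": [0, 0, 0.01], "xyz": [-0.001, 0.005, 0.035], "grip": 255}, {"rot": [0, 0, 0.01], "xyz": [-0.001, 0.005, 0.055], "grip": 255}, {"rot": [0, 0, 0.01], "xyz": [-0.001, 0.005, 0.07], "grip": 255}, {"rot": [0, 0, 0.01], "xyz": [-0.001, 0.005, 0.079], "grip": 255}, {"rot": [0, 0, 0.01], "xyz": [-0.001, 0.005, 0.079], "grip": 255}, {"rot": [0, 0, 0.01], "xyz": [-0.001, 0.005, 0.079], "grip": 255}]'

```text
clock: 8.32
tool_pos: [0.3913, -0.3158, 0.0671]
eef_rot: [1.0, -0.003, -0.0, -0.0]
contact_force: [0.0, 0.4, -0.0]
opening: 0.234
finger_force: 25.0
```

```bash
python3 -c "
from m import *
import cv2
go(.436,-.317,.067,0.0)
g=r.snapshot('top').min(2)
meas(range(190,238),range(247,256),(305,316),(316,328),zl=.090)
print(g[238:262:3,304:328])
f=lambda im,x,y,w,h,k:cv2.resize(im[y:y+h,x:x+w],(w*k,h*k),interpolation=cv2.INTER_CUBIC)
s=r.snapshot('scene')[:,:,::-1]
cv2.imwrite('pics/p4.png',f(s,300,140,100,100,6))
"
```

```text
t 8.32 pos [ 0.3913 -0.3158  0.0671] F [ 0.   0.4 -0. ] open 0.234 ff 25.0
xyz [0.0447 0.0009 0.0001] rot [-0.0005  0.0003 -0.0068]
card x [0.6454 0.5207] y [-0.312  -0.3132] slope 0.0153 res 0.0007 39
L x [0.4875 0.4738] y [-0.3008 -0.302 ] slope 0.0775 res 0.0002 6
R x [0.4873 0.4735] y [-0.3297 -0.3283] slope -0.0981 res 0.0002 6
[[ 99  98  99 104 105  99 105 119  66  42  63 251 129 123 125 126 126 124
  126 129 131 130 126 126]
 [126 127 128 128 123 122  95  96  84 109 127 216 133 125 125 126 127 131
  130 126 125 129 129 132]
 [124 123 123 125 122 125 142 131 126 123 130 128 127 128 124 126 126 128
  127 126 128 123 128 127]
 [126 126 125 127 127 115 127 125 125 128 124 130 128 127 129 103 108 124
  128 127 126 126 126 130]
 [130 125 128  71  69 234 155 129 127 125 127 124 124  91  81 241 221 131
  130 130 128 130 122 124]
 [128 126 123 109  98 253 246 138 123 126 126 124 126 102  84 253 246 140
  129 126 125 127 130 127]
 [127 126 126 123 100 211 253 131 122 126 127 126 124 104  75 253 223 132
  130 125 126 126 126 125]
 [126 126 127 127 104  90 253 178 130 127 127 123 127  96  90 253 196 132
  126 123 122 127 125 104]]
```

View pics/p4.png

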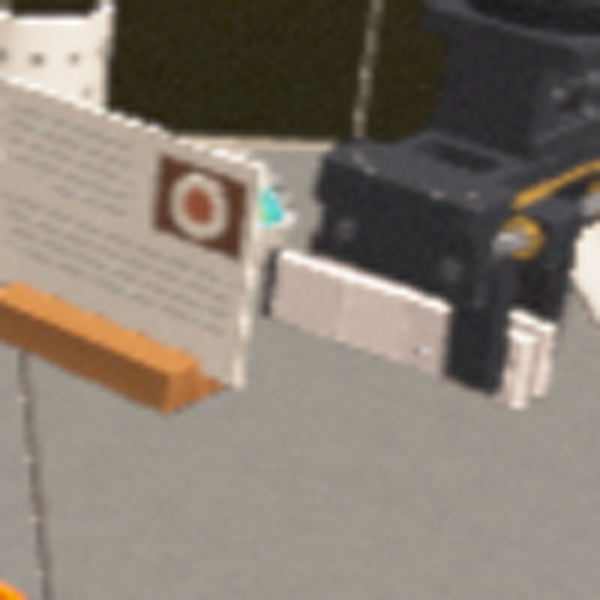

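The scene crop shows the clip held with its front top corner at (282,250) and the card's near edge at (250,270). I'll check height and level by projecting onto the clip's left-face plane.

```bash
python3 -c "
from h import *
for n,p,y in(('front top',(282,251),-.298),('top at finger',(447,305),-.302),('front bottom',(276,314),-.298),('tail bottom',(512,405),-.305),('card top',(265,160),-.3115),('card bottom',(242,385),-.3115)):
    o,d=ray('scene',crop(*p,300,140,6)); print(n,(o+d*(y-o[1])/d[1]).round(4))"
```

```text
front top [ 0.4869 -0.298   0.0958]
top at finger [ 0.4107 -0.302   0.0977]
front bottom [ 0.4859 -0.298   0.0671]
tail bottom [ 0.3779 -0.305   0.0655]
card top [ 0.51   -0.3115  0.1259]
card bottom [ 0.5078 -0.3115  0.0203]
```

Correcting for the scene camera's bias (card top reads 6–7 mm high), the clip's centre is at about 75 mm, and it is level. Sliding it in.

carry_out --plan '[{"rot": [0, 0, -0.004], "xyz": [0.006, 0, 0], "grip": 255}, {"rot": [0, 0, -0.007], "xyz": [0.013, 0, 0], "grip": 255}, {"rot": [0, 0, -0.007], "xyz": [0.021, 0, 0], "grip": 255}, {"rot": [0, 0, -0.007], "xyz": [0.029, 0, 0], "grip": 255}, {"rot": [0, 0, -0.007], "xyz": [0.037, 0, 0], "grip": 255}, {"rot": [0, 0, -0.007], "xyz": [0.043, 0, 0], "grip": 255}, {"rot": [0, 0, -0.007], "xyz": [0.046, 0, 0], "grip": 255}, {"rot": [0, 0, -0.007], "xyz": [0.046, 0, 0], "grip": 255}]'

```text
clock: 9.13
tool_pos: [0.4381, -0.3167, 0.0671]
eef_rot: [1.0, -0.0, 0.0, 0.0]
contact_force: [0.3, 0.2, -1.0]
opening: 0.23
finger_force: 25.0
```

```bash
python3 -c "
from m import *
import cv2
go(.436,-.317,.067,0.0)
t=r.snapshot('top')[:,:,::-1];s=r.snapshot('scene')[:,:,::-1]
f=lambda im,x,y,w,h,k:cv2.resize(im[y:y+h,x:x+w],(w*k,h*k),interpolation=cv2.INTER_CUBIC)
c=np.zeros((560,796,3),np.uint8)
c[:560,:400]=f(t,290,190,50,70,8);c[:480,404:404+390]=f(s,300,140,65,80,6)
cv2.imwrite('pics/p5.png',c)
"
```

```text
t 9.13 pos [ 0.4381 -0.3167  0.0671] F [ 0.3  0.2 -1. ] open 0.23 ff 25.0
xyz [-0.0021  0.0003  0.0001] rot [ 0.0002 -0.001  -0.0002]
```

View pics/p5.png

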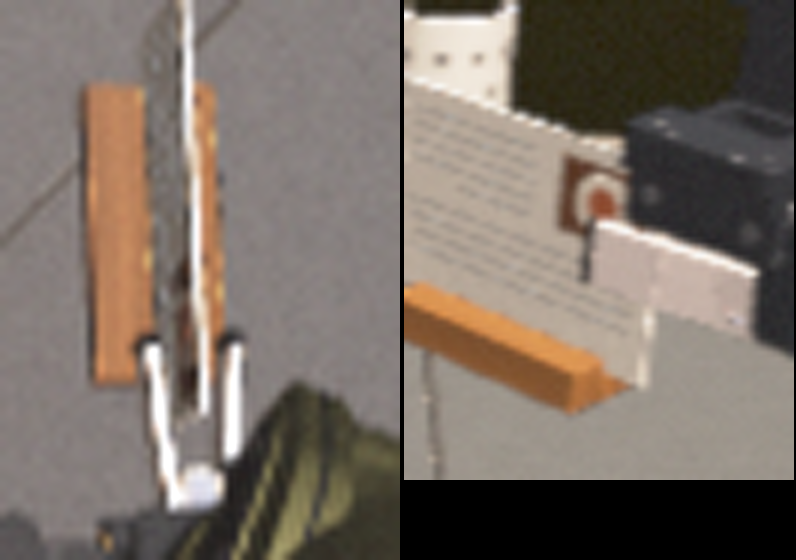

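The top crop shows the card edge, (203,410) at its top, between the jaw arms at about (160,400) and (230,400). Allowing for the height difference, it is about 2 mm off centre with roughly 6 mm clear on the tighter side. It sits about 25 mm inside the lips. The stand is where it was and the contact force is about zero. Handing in.

```bash
python3 -c "
from plant import r
print(r.finish_job())"
```

```text
the job is handed in; nothing more can be done
None
```

I pushed the pin fully home first. The clip is now held wide open and level around the card's near edge, about halfway up, with an estimated 6 mm or more clear on each side. The stand hasn't moved, and the job was handed in at about 9 s.

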